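# Close the carton on the packing turntable and hold its label to the front

### The arm

A 6-joint arm with a two-finger parallel gripper is mounted at the origin on a cart in front of the work surface, level with it; the furniture and walls round the work are solid. World frame = base frame: x ahead of the robot, y to its left, z up, the work surface at z = 0. Lengths are in mm, angles in rad, forces in N, time in s.
With the tool pointing down it reaches from about 300 to 775 mm from the base axis. Payload 14.6 kg.
Tool frame: the origin (TCP) lies between the finger pads, 19 mm behind the fingertips; this is the grasp point; z points along the fingers, y is the line along which they close (so a half turn about z gives the same grasp; the last joint's range is limited). The gripper opens to 94 mm and grips with 3 to 60 N. Pads are 16 mm wide; open, the fingers measure 119 mm over their backs; the gripper's body (75 mm by 177 mm) begins 78 mm behind the grasp point.
Start: joints at [1.037, 0.3, 1.521, -0, 1.321, -0.067], TCP at [247.513, 491.148, 224.246] pointing down, gripper open.
Joint ranges: [-3.03, 3.03], [-0.79, 2.21], [0.23, 2.52], [-1.04, 4.18], [0, 3.07], [-2.55, 2.55]. Speed limits (rad/s): [2.22, 2.22, 2.57, 3.14, 3.14, 3.14].

### API

Orientations are given as [roll, pitch, yaw] about the fixed x, y, z axes, in that order (R = Rz(yaw) Ry(pitch) Rx(roll)).
In Python, from cell import manip gives the robot as it stands.
- The arm moves only by the tool jog_arm, never from a script. Its argument "rows" is one flat list of numbers, 7 for each row, row after row: the shift along the world's x, y, z in cm, then the turn, a rotation vector about the world's x, y, z in rad, then the closure, from 0 (fully open) to 1 (shut). In form: [dx, dy, dz, rx, ry, rz, fingers, dx, dy, dz, rx, ry, rz, fingers, ...]. A call has 1 to 20 rows; each row shifts and turns the commanded pose from where the row before left it; what a row does not reach is not made up. A row lasts 1/12 s, in which the tool goes at most 41.7 mm and 7.16 degrees, less where a joint would pass 70% of its speed; a pose out of reach is approached as far as the arm can. A call with a gripper value outside its range is refused whole. The fingers move at their own pace and stop on an object; "newtons" is the grip in N (left out, the last holds). Time passes only in rows, so rows that do not move let the fingers close. It gives the time, the measured TCP pose, the force, the opening and the grip force at its end, in the units of the state.
- manip.read_state(): the state, without advancing time (a new reading comes with each control period).
- manip.camera(name): name is "scene" or "top"; returns (picture, depth): 480x640x3 uint8, blue, green, red; 480x640 float32, mm along the optical axis (not along the pixel's ray), 0 where there is no reading.
- manip.camera_model(name): a dict with "K" (3x3 intrinsics, pixels), "R" (3x3) and "t" (3): a world point X has camera coordinates R X + t. Camera axes: x right, y down, z forward; pixel columns grow to the right and rows downward; lengths in mm; the calibration is good to about 2 mm. A picture is of the moment at which its call begins. camera_model takes no time and is no camera call.
- manip.sign_off(): hands the job in; it is judged then, once.
The state is a dict: "clock": time; "joints": joint angles; "qd": joint speeds; "effort": joint torques, N m; "eef_pos": TCP position; "eef_rot": TCP orientation; "wrist_force": force on the tool from outside, world axes, zero at the start; "moment": the same for the moment, N m; "finger_gap": finger opening in mm; "finger_force": force on a finger pad.
Only numpy, scipy, OpenCV 4.12 (cv2) and the standard library are available. Lean on these libraries where they do the work, as an engineer would, in place of code of your own. Each camera call takes 0.05 s, during which the arm holds its last target. There are 200 camera calls.

### The job

Close the carton on the packing turntable: fold its short top flap down flat first, then the long flap flat over it. Then turn the turntable until the carton's label squarely faces the pointer on the base, and keep it still there: finish with the gripper closed on the turntable's upright round handle, both flaps still shut, and do not let go. Leave the other things on the table where they are.

Things in the scene. Friction and masses are not known exactly. Their poses are not given: they have to be found in the camera images.
- turntable_base: Fixed dark metal base of the packing turntable, 210 mm across, 22 mm high; origin on the turning axis at table height. Its front is its own -x: there a pointer tab, 24 mm wide, 12 mm high, with a small metal pin (top 26 mm high, 150 mm from the axis) sticks out from under the disc, within about 0.35 rad of straight to the robot.
- turntable (a joint): Angle of the turntable (rad, counter-clockwise from above): 0 when the label squarely faces the pointer. Turns more than a full turn either way, stays where it is left; about 0.06 N m of friction. Its plywood disc is 260 mm across, top 36 mm above the table.
- label (a point): Centre of the paper shipping label (85 x 48 mm), the only one, on one of the carton's two long (130 mm) sides, 52 mm from the axis and 76 mm above the table; below the hinge of the long flap. Frame turns with the turntable; the label faces its -x.
- handle_grip (a point): Where to grip the upright round steel handle that stands on the disc: 14 mm thick, top 130 mm above the table, rigid with the disc. This point is on its axis, 106 mm above the table, 110 mm from the turning axis, beyond one short end of the carton (the turntable's own -y), 40 mm clear of it.
- carton: Cardboard carton 100 x 130 mm, 75 mm high (rim 111 mm above the table), fixed between corner clips in the middle of the disc, with a tin box inside; origin at the centre of its underside. Its label looks to its own -x, the handle stands to its own -y.
- short_flap (a joint): Angle of the carton's short top flap (55 mm long, 126 mm wide, 3 mm thick): 0 is folded flat on the rim, 1.57 upright, above that leaning outward. Hinged on the long side across from the label; stiff crease of 0.03 N m, stays where it is left.
- short_flap_hinge (a point): Middle of the short flap's hinge line, on the rim 49 mm from the axis, 111 mm above the table.
- short_flap_edge (a point): Middle of the short flap's free edge.
- long_flap (a joint): Angle of the carton's long top flap (97 mm long, 126 mm wide, 3 mm thick): 0 is folded flat over the short flap, 1.57 upright, above that leaning outward. Hinged on the long side that carries the label; stiff crease of 0.03 N m, stays where it is left.
- long_flap_hinge (a point): Middle of the long flap's hinge line, 49 mm from the axis, 115 mm above the table.
- long_flap_edge (a point): Middle of the long flap's free edge.
- mug_tea: Bystander, to be left where it is: white mug with a handle at the back right of the table, 95 mm high; origin at the centre of its underside.
- packing_tape: Bystander, to be left where it is: roll of tape, 92 mm across, 48 mm high, lying flat at the near left of the turntable; origin at the centre of its underside.
- marker: Bystander, to be left where it is: capped marker, 135 mm long, lying just left of the turntable; origin at the centre of its underside.
- stapler: Bystander, to be left where it is: desk stapler, 34 x 148 mm, 52 mm high, left of the turntable; origin at the centre of its underside.
- masking_tape: Bystander, to be left where it is: flat roll of tape, 100 mm across, 25 mm high, lying flat farther left of the turntable; origin at the centre of its underside.

How it is judged:
By the outcome, as a careful person would: the job done as asked, in the order asked, and still so for the second after the job is handed in, while the arm keeps its last pose, push and grip.
It also fails if it takes over 56 s, if anything falls off the work surface, if the arm or the gripper's body presses on something with over 40 N, if the wrist force passes 120 N, or if a joint passes its speed limit or range.

## Working session

There is one attempt and no reset: what is moved stays moved. The work goes in short steps, Python scripts to look and compute and a tool call to move; the robot and the scene stay as the last step left them, time stands still between calls to the robot, and variables do not carry over. Pictures are saved under pics/ and viewed, at most 10 in all, crops included, and the job is handed in when it is done.

Besides the shell and the picture viewer there is one more tool, called after ">>>" by a JSON object that holds its "op" and its "data", one argument or row to a line. jog_arm: Moves the arm, as the interface text tells. Its arguments: {"type":"object","properties":{"rows":{"type":"array"},"newtons":{"type":"number"}},"required":["rows"]}

```bash
mkdir -p pics; ls
python3 - <<'E'
from cell import manip
import cv2, numpy as np
for n in("scene","top"):
    p,d=manip.camera(n); cv2.imwrite(f"pics/{n}0.png",p); np.save(f"pics/{n}0.npy",d)
    m=manip.camera_model(n); R=np.array(m["R"]);print(n,np.round(m["K"],1).tolist(),np.round(R,3).tolist(),np.round(-R.T@np.array(m["t"])))
s=manip.read_state();print(s)
E
```

```text
pics
scene [[540.8, 0.0, 318.0], [0.0, 540.8, 231.9], [0.0, 0.0, 1.0]] [[-0.766, -0.643, -0.02], [-0.387, 0.486, -0.784], [0.514, -0.592, -0.621]] [-27. 998. 841.]
top [[595.5, 0.0, 317.2], [0.0, 595.5, 247.6], [0.0, 0.0, 1.0]] [[0.012, -1.0, 0.001], [-0.998, -0.012, -0.054], [0.054, -0.001, -0.999]] [ 524.  299. 1289.]
{'clock': 0.1, 'joints': array([ 1.03739856e+00,  3.00423184e-01,  1.52152581e+00,  1.44497110e-05,
        1.32065601e+00, -6.65782745e-02]), 'qd': array([-0.0001009 , -0.00143672, -0.00177391, -0.00072361, -0.00118759,
       -0.00075479]), 'effort': array([ 1.22379137e-03, -5.32646227e+01, -3.53283191e+01,  7.08780019e-02,
        2.35329353e-02, -5.05872106e-05]), 'eef_pos': array([247.40937285, 490.97840536, 223.73597199]), 'eef_rot': array([-3.14058348e+00, -8.13161939e-05,  2.67476954e+00]), 'wrist_force': array([-0.25960089, -0.92679463,  0.20988903]), 'moment': array([ 0.0224837 , -0.00661167,  0.00944672]), 'finger_force': 0.0, 'finger_gap': 93.78409759376278}
```

View pics/scene0.png

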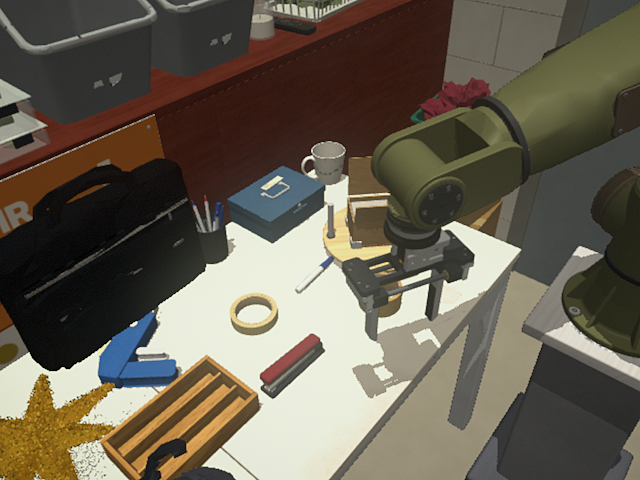

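View pics/top0.png

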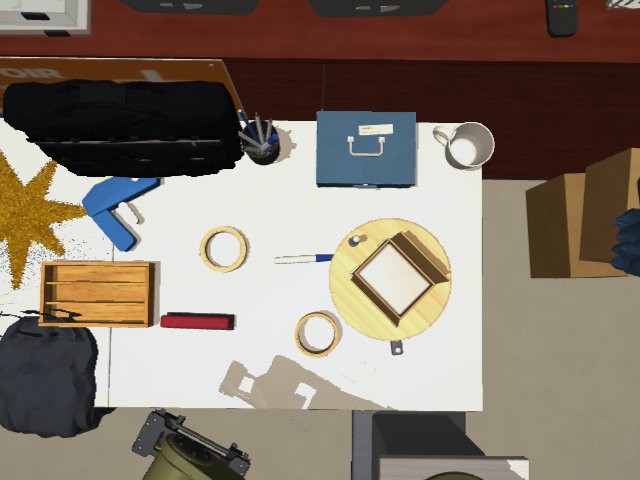

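Scene: the handle is at about (355,241) in the top view, the pointer at (397,348), and the disc centre at about (390,280). The long flap is up-right and the short flap down-left. Next I'll measure them.

```bash
cat > h.py <<'E'
from cell import manip
import cv2, numpy as np
def cloud(n,p=None,d=None):
    if d is None: p,d=manip.camera(n)
    m=manip.camera_model(n);K,R,t=[np.array(m[k],float) for k in("K","R","t")]
    v,u=np.mgrid[:480,:640]
    c=np.stack([(u-K[0,2])/K[0,0]*d,(v-K[1,2])/K[1,1]*d,d],-1)
    X=(c-t)@R; X[d<=0]=np.nan
    return p,X
def ray(n,u,v,z):
    m=manip.camera_model(n);K,R,t=[np.array(m[k],float) for k in("K","R","t")]
    o=-R.T@t; r=R.T@np.linalg.solve(K,[u,v,1.]); return (o+r*(z-o[2])/r[2])
E
python3 - <<'E'
from h import *
p=cv2.imread("pics/top0.png");d=np.load("pics/top0.npy");p,X=cloud("top",p,d)
# disc: points at z~36
m=(abs(X[...,2]-36)<5);m[:200]=0;m[360:]=0;m[:,:310]=0;m[:,470:]=0
c=max(cv2.findContours(m.astype(np.uint8),0,1)[0],key=cv2.contourArea);h=cv2.convexHull(c)
e=cv2.minEnclosingCircle(h);print("disc px",e,ray("top",*e[0],36),"ell",cv2.fitEllipse(h))
A=ray("top",*cv2.fitEllipse(h)[0],36)[:2];print("axis",A)
print("handle",ray("top",355,239,130)[:2]-A)
print("pointer",ray("top",397,348,15)[:2]-A)
big=cv2.resize(p[200:370,310:470],None,fx=4.5,fy=3.5*4.5/3.5,interpolation=cv2.INTER_CUBIC)
cv2.imwrite("pics/c1.png",big[:, :800][:600])
ps=cv2.imread("pics/scene0.png");cv2.imwrite("pics/c2.png",cv2.resize(ps[140:290,300:460],None,fx=4,fy=4,interpolation=cv2.INTER_CUBIC))
E
```

```text
disc px ((389.9146423339844, 278.9146423339844), 61.79414367675781) [527.40778328 144.30964318  36.        ] ell ((389.96697998046875, 278.9588928222656), (122.41633605957031, 123.3243637084961), 139.27847290039062)
axis [527.31622871 144.19914905]
handle [76.74446406 80.23189322]
pointer [-146.16366729  -18.30402365]
```

View pics/c1.png

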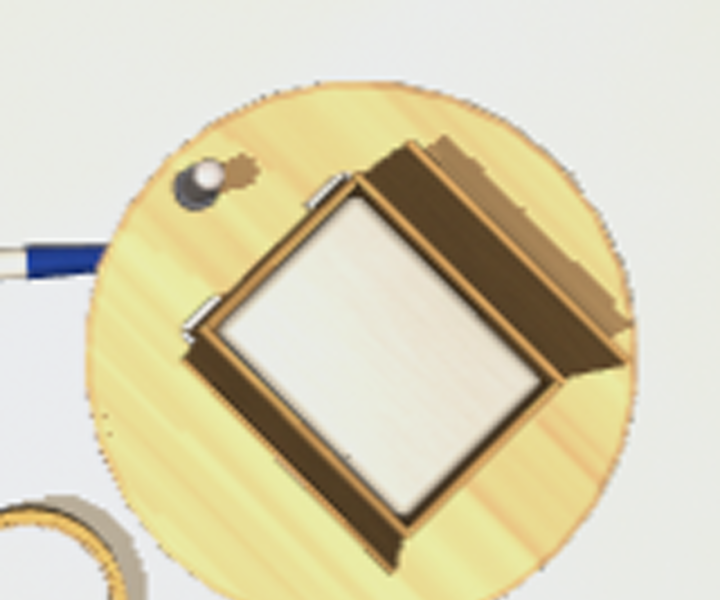

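Run:
```python
from h import *
p=cv2.imread("pics/top0.png");d=np.load("pics/top0.npy")
A=np.array([527.3,144.2])
hp=ray("top",356.4,238.4,130)[:2]-A;print("handle",hp,np.hypot(*hp),np.degrees(np.arctan2(hp[1],hp[0])))
# pointer contour (dark, beyond disc)
g=cv2.cvtColor(p,cv2.COLOR_BGR2GRAY);m=(g<120).astype(np.uint8);m[:341]=0;m[360:]=0;m[:,:380]=0;m[:,415:]=0
v,u=np.nonzero(m);print("ptr px",u.min(),u.max(),v.min(),v.max(),u.mean(),v.mean())
r=ray("top",u.mean(),v.mean(),12)[:2]-A;print(r,np.degrees(np.arctan2(-r[1],-r[0])))
for n in("top","scene"):
    _,X=cloud(n,p,np.load(f"pics/{n}0.npy"))
    for a in(np.radians(135.5),):
        R=np.array([[np.cos(a),np.sin(a)],[-np.sin(a),np.cos(a)]])
        q=(X[...,:2]-A)@R.T;z=X[...,2]
        for s,name in((1,"short"),(-1,"long")):
            k=(abs(q[...,1])<45)&(s*q[...,0]>44)&(s*q[...,0]<130)&(z>45)&(z<240)
            P=np.c_[s*q[k][:,0],z[k]];
            print(n,name,len(P))
            for lo in range(44,110,5):
                w=P[(P[:,0]>=lo)&(P[:,0]<lo+5)]
                if len(w):print(lo,len(w),np.round(np.percentile(w[:,1],[2,50,98])))
# carton top rim corners orientation: long flap points rotated; top edges of carton via minAreaRect at z~111
_,X=cloud("top",p,np.load("pics/top0.npy"));z=X[...,2];k=(abs(X[...,0]-A[0])<90)&(abs(X[...,1]-A[1])<90)&(abs(z-111)<4)
print(cv2.minAreaRect((X[k][:,:2]-A).astype(np.float32)))
```

```text
handle [77.96668477 77.50967558] 109.93886366310896 44.831584543685445
ptr px 391 402 341 354 395.9310344827586 346.87068965517244
[-144.12375112  -16.42514196] 6.501693306147891
top short 460
44 94 [109. 113. 117.]
49 99 [116. 124. 133.]
54 100 [132. 142. 150.]
59 99 [148. 157. 165.]
64 68 [160. 164. 168.]
top long 812
44 139 [ 85. 106. 115.]
49 301 [111. 138. 168.]
54 323 [163. 190. 214.]
59 49 [208. 211. 215.]
scene short 865
44 340 [ 46.  74. 108.]
49 247 [ 46.  95. 125.]
54 89 [121. 132. 144.]
59 132 [134. 148. 162.]
64 57 [151. 160. 165.]
scene long 918
44 142 [ 99. 108. 141.]
49 391 [100. 131. 181.]
54 316 [122. 171. 210.]
59 69 [165. 203. 212.]
((16.360950469970703, 16.235916137695312), (175.99005126953125, 101.3303451538086), 45.264610290527344)
```

View pics/c2.png

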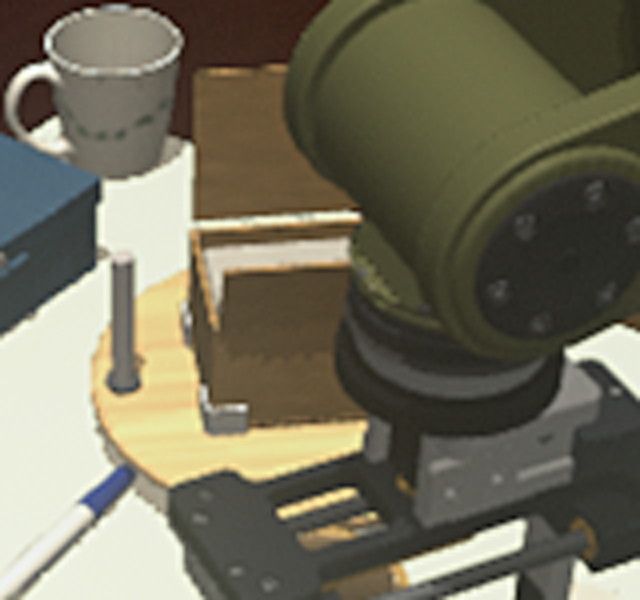

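Carton frame: its x axis points at 135° in the world, the axis is at (527,144), and theta is about 128°. The short flap stands at about 108° and the long one at about 97°. First I'll stage outside the short flap with the fingers closed.

>>> {"op": "jog_arm", "data": {
  "rows": [1.77,-2.33,-0.54,0,0,-0.0266,1,1.77,-2.33,-0.54,0,0,-0.0266,1,1.77,-2.33,-0.54,0,0,-0.0266,1,1.77,-2.33,-0.54,0,0,-0.0266,1,1.77,-2.33,-0.54,0,0,-0.0266,1,1.77,-2.33,-0.54,0,0,-0.0266,1,1.77,-2.33,-0.54,0,0,-0.0266,1,1.77,-2.33,-0.54,0,0,-0.0266,1,1.77,-2.33,-0.54,0,0,-0.0266,1,1.77,-2.33,-0.54,0,0,-0.0266,1,1.77,-2.33,-0.54,0,0,-0.0266,1,1.77,-2.33,-0.54,0,0,-0.0266,1],
  "newtons": 20
}}

```text
clock: 1.1
eef_pos: [460.5, 210.2, 159.0]
eef_rot: [-3.141, -0.0, 2.354]
wrist_force: [1.3, 0.4, -0.6]
finger_gap: 17.5
finger_force: 0.0
```

>>> {"op": "jog_arm", "data": {
  "rows": [0.42,-0.42,0.15,0,0,0,1,0.42,-0.42,0.15,0,0,0,1,0.42,-0.42,0.15,0,0,0,1,0.42,-0.42,0.15,0,0,0,1,0.42,-0.42,0.15,0,0,0,1,0.42,-0.42,0.15,0,0,0,1,0.45,-0.45,-0.065,0,0,0,1,0.45,-0.45,-0.065,0,0,0,1,0.42,-0.42,-0.285,0,0,0,1,0.42,-0.42,-0.285,0,0,0,1,0.33,-0.33,-0.47,0,0,0,1,0.33,-0.33,-0.47,0,0,0,1,0.16,-0.16,-0.445,0,0,0,1,0.16,-0.16,-0.445,0,0,0,1,0.07,-0.07,-0.4,0,0,0,1,0.07,-0.07,-0.4,0,0,0,1,0,0,0,0,0,0,1]
}}

```text
clock: 2.52
eef_pos: [513.4, 157.6, 134.2]
eef_rot: [-3.14, -0.001, 2.356]
wrist_force: [-0.3, -0.3, 0.5]
finger_gap: 0.5
finger_force: 0.0
```

>>> {"op": "jog_arm", "data": {
  "rows": [0,0,-0.1,0,0,0,1,0,0,-0.1,0,0,0,1,0,0,-0.05,0,0,0,1,0,0,0,0,0,0,1]
}}

```text
clock: 2.85
eef_pos: [513.7, 157.8, 133.0]
eef_rot: [3.141, 0.0, 2.356]
wrist_force: [-0.7, -0.3, 3.6]
finger_gap: 0.1
finger_force: 1.6
```

>>> {"op": "jog_arm", "data": {
  "rows": [0,0,3,0,0,0,1,0,0,3,0,0,0,1,0,0,3,0,0,0,1,0,0,3,0,0,0,1,1.6,-1.6,0,0,0,0,1,1.6,-1.6,0,0,0,0,1,1.6,-1.6,0,0,0,0,1,1.6,-1.6,0,0,0,0,1,1.6,-1.6,0,0,0,0,1,0,0,-2.4,0,0,0,1,0,0,-2.4,0,0,0,1]
}}

```text
clock: 3.77
eef_pos: [594.7, 76.9, 204.6]
eef_rot: [3.14, 0.002, 2.354]
wrist_force: [1.1, 0.6, -0.8]
finger_gap: 0.3
finger_force: 0.0
```

Run:
```python
from h import *
p,X=cloud("scene");cv2.imwrite("pics/s2.png",cv2.resize(p[120:300,270:510],None,fx=3,fy=3))
A=np.array([527.3,144.2]);a=np.radians(135);R=np.array([[np.cos(a),np.sin(a)],[-np.sin(a),np.cos(a)]])
q=(X[...,:2]-A)@R.T;z=X[...,2]
for lo in range(-70,70,6):
    w=z[(abs(q[...,1])<50)&(q[...,0]>=lo)&(q[...,0]<lo+6)&(z>40)]
    if len(w):print(lo,len(w),np.round(np.percentile(w,[2,50,98])))
print(manip.read_state()["eef_pos"])
```

```text
-70 419 [293. 375. 488.]
-64 832 [164. 303. 491.]
-58 1191 [117. 172. 489.]
-52 627 [ 99. 133. 494.]
-46 261 [100. 446. 499.]
-40 266 [101. 454. 505.]
-34 286 [101. 457. 506.]
-28 238 [102. 462. 520.]
-22 200 [432. 480. 520.]
-16 191 [436. 477. 522.]
-10 217 [113. 474. 515.]
-4 257 [113. 470. 528.]
2 267 [112. 472. 523.]
8 239 [112. 465. 520.]
14 160 [112. 460. 512.]
20 150 [112. 117. 499.]
26 68 [112. 115. 486.]
32 70 [112. 114. 117.]
38 90 [ 56. 114. 116.]
44 936 [ 42.  80. 115.]
50 221 [ 41.  75. 111.]
56 1 [55. 55. 55.]
68 1 [40. 40. 40.]
[592.44416099  77.19694187 198.78928444]
```

View pics/s2.png

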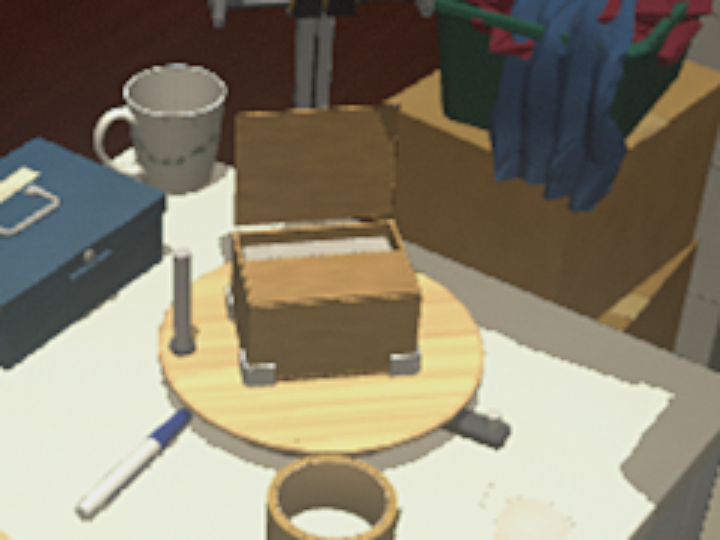

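>>> {"op": "jog_arm", "data": {
  "rows": [-0.47,0.47,0.06,0,0,0,1,-0.47,0.47,0.06,0,0,0,1,-0.47,0.47,0.06,0,0,0,1,-0.47,0.47,0.06,0,0,0,1,-0.47,0.47,0.06,0,0,0,1,-0.415,0.415,-0.075,0,0,0,1,-0.415,0.415,-0.075,0,0,0,1,-0.415,0.415,-0.075,0,0,0,1,-0.415,0.415,-0.075,0,0,0,1,-0.37,0.37,-0.275,0,0,0,1,-0.37,0.37,-0.275,0,0,0,1,-0.37,0.37,-0.275,0,0,0,1,-0.37,0.37,-0.275,0,0,0,1,-0.377,0.377,-0.58,0,0,0,1,-0.377,0.377,-0.58,0,0,0,1,-0.377,0.377,-0.58,0,0,0,1,-0.177,0.177,-0.537,0,0,0,1,-0.177,0.177,-0.537,0,0,0,1,-0.177,0.177,-0.537,0,0,0,1,0,0,0,0,0,0,1]
}}

```text
clock: 5.48
eef_pos: [521.6, 149.4, 158.9]
eef_rot: [-3.14, -0.001, 2.356]
wrist_force: [-0.4, 0.0, -0.4]
finger_gap: 0.6
finger_force: 0.0
```

>>> {"op": "jog_arm", "data": {
  "rows": [-0.1,0.1,-0.7,0,0,0,1,-0.1,0.1,-0.6,0,0,0,1,0,0,-0.2,0,0,0,1,0,0,-0.1,0,0,0,1,0,0,0,0,0,0,1]
}}

```text
clock: 5.9
eef_pos: [520.2, 151.2, 143.9]
eef_rot: [-3.141, -0.0, 2.356]
wrist_force: [0.0, 0.2, 0.2]
finger_gap: 0.4
finger_force: 0.0
```

>>> {"op": "jog_arm", "data": {
  "rows": [0,0,-0.3,0,0,0,1,0,0,-0.2,0,0,0,1,0,0,-0.1,0,0,0,1,0,0,0,0,0,0,1]
}}

```text
clock: 6.23
eef_pos: [520.1, 151.2, 137.9]
eef_rot: [-3.141, -0.0, 2.355]
wrist_force: [0.4, -0.8, -0.8]
finger_gap: 0.7
finger_force: 0.0
```

>>> {"op": "jog_arm", "data": {
  "rows": [0,0,-0.1,0,0,0,1,0,0,0,0,0,0,1]
}}

```text
clock: 6.4
eef_pos: [520.3, 151.3, 137.1]
eef_rot: [3.141, 0.0, 2.356]
wrist_force: [0.1, 0.5, -0.3]
finger_gap: 0.1
finger_force: 0.0
```

>>> {"op": "jog_arm", "data": {
  "rows": [0,0,-0.1,0,0,0,1,0,0,0,0,0,0,1]
}}

```text
clock: 6.57
eef_pos: [520.4, 151.3, 136.9]
eef_rot: [3.141, 0.0, 2.356]
wrist_force: [-3.0, -1.0, 7.6]
finger_gap: 0.4
finger_force: 3.6
```

>>> {"op": "jog_arm", "data": {
  "rows": [0,0,-0.1,0,0,0,1,0,0,0,0,0,0,1]
}}

```text
clock: 6.73
eef_pos: [520.4, 151.3, 136.6]
eef_rot: [3.141, 0.001, 2.356]
wrist_force: [-6.7, -1.7, 15.0]
finger_gap: 0.4
finger_force: 7.6
```

>>> {"op": "jog_arm", "data": {
  "rows": [0,0,1,0,0,0,1,0,0,3,0,0,0,1,0,0,3,0,0,0.112,0.3,0,0,3,0,0,0.112,0.3,-0.5,-0.5,0,0,0,0.112,0.3,-0.5,-0.5,0,0,0,0.112,0.3,-0.5,-0.5,0,0,0,0.112,0.3,-0.5,-0.5,0,0,0,0.112,0.3,-0.5,-0.5,0,0,0,0.112,0.3,-0.5,-0.5,0,0,0,0.112,0.3,0,0,0,0,0,0.112,0.3,0,0,0,0,0,0.112,0.3,0,0,0,0,0,0.112,0.3,0,0,0,0,0,0.112,0.3,0,0,0,0,0,0.112,0.3,0,0,0,0,0,0.112,0.3]
}}

```text
clock: 8.07
eef_pos: [490.2, 121.3, 235.4]
eef_rot: [-3.141, 0.0, -2.354]
wrist_force: [0.3, -0.0, -0.3]
finger_gap: 65.7
finger_force: 0.0
```

Run:
```python
from h import *
p,X=cloud("top");c=p[200:370,310:470]
ps,Xs=cloud("scene");cs=ps[170:290,290:450]
cv2.imwrite("pics/c3.png",np.hstack([cv2.resize(c,(425,450)),cv2.resize(cs,(370,450))]))
z=X[...,2];m=(abs(z-130)<4)&(np.hypot(X[...,0]-605,X[...,1]-222)<25)
v,u=np.nonzero(m);print(len(u),u.mean() if len(u) else 0,v.mean() if len(u) else 0, np.nanmean(X[m],0) if len(u) else 0)
for n,Y in(("s",Xs),("t",X)):
    m=(np.hypot(Y[...,0]-605,Y[...,1]-222)<25)&(Y[...,2]>60)&(Y[...,2]<140);P=Y[m];print(n,len(P),P.mean(0),P.min(0),P.max(0))
s=manip.read_state();print(s["eef_pos"],s["eef_rot"],s["joints"])
```

```text
36 356.27777777777777 238.19444444444446 [605.67149864 221.94655282 129.9178401 ]
s 162 [603.51240478 225.3557427   98.97272506] [596.45181399 214.9664593   60.00203185] [612.07434264 232.0822316  131.05426676]
t 59 [604.36245876 223.35488047 118.32217974] [598.79422514 216.44238501  65.43358504] [612.03541098 229.03153329 136.39300569]
[490.18506253 121.26355313 235.37821221] [-3.14148783e+00  1.62610210e-04 -2.35737508e+00] [ 1.69965892e-01  1.90171360e-01  1.63109131e+00  8.31501149e-06
  1.32013668e+00 -2.18505007e+00]
```

View pics/c3.png

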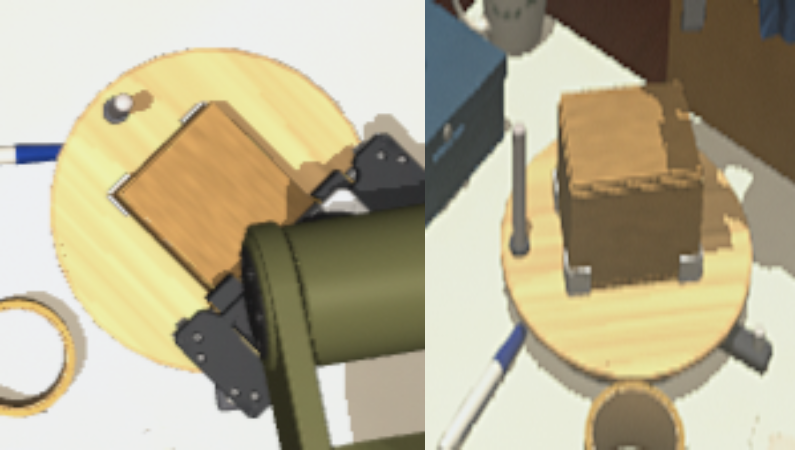

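Both flaps are shut, and the handle is at (605.5, 222). Next I'll go over it and down.

>>> {"op": "jog_arm", "data": {
  "rows": [2.31,2.01,0,0,0,0,0.3,2.31,2.01,0,0,0,0,0.3,2.31,2.01,0,0,0,0,0.3,2.31,2.01,0,0,0,0,0.3,2.31,2.01,0,0,0,0,0.3,0,0,-2.58,0,0,0,0.3,0,0,-2.58,0,0,0,0.3,0,0,-2.58,0,0,0,0.3,0,0,-2.58,0,0,0,0.3,0,0,-2.58,0,0,0,0.3,0,0,0,0,0,0,0.3]
}}

```text
clock: 9.08
eef_pos: [603.5, 221.1, 100.9]
eef_rot: [3.138, -0.007, -2.364]
wrist_force: [-0.4, -0.6, -1.1]
finger_gap: 66.1
finger_force: 0.0
```

>>> {"op": "jog_arm", "data": {
  "rows": [0,0,0,0,0,0,1,0,0,0,0,0,0,1,0,0,0,0,0,0,1,0,0,0,0,0,0,1,0,0,0,0,0,0,1,0,0,0,0,0,0,1,0,0,0,0,0,0,1,0,0,0,0,0,0,1],
  "newtons": 25
}}

```text
clock: 9.75
eef_pos: [605.7, 221.8, 106.3]
eef_rot: [-3.141, 0.0, -2.36]
wrist_force: [0.7, -0.4, 0.3]
finger_gap: 15.8
finger_force: 0.0
```

```bash
cat > arc.py <<'E'
import numpy as np,sys
# arc.py x y total_deg n : rows about axis
A=np.array([527.3,144.2]);P=np.array([float(sys.argv[1]),float(sys.argv[2])])-A
tot=np.radians(float(sys.argv[3]));n=int(sys.argv[4])
prev=P
for i in range(1,n+1):
    a=tot*i/n;q=np.array([[np.cos(a),-np.sin(a)],[np.sin(a),np.cos(a)]])@P
    d=(q-prev)/10;print(f"{d[0]:.2f}, {d[1]:.2f}",end=" | ");prev=q
print("step rad",tot/n, "end",prev+A)
E
python3 - <<'E'
from cell import manip
s=manip.read_state();print(s["clock"],s["eef_pos"],s["eef_rot"],s["finger_gap"],s["wrist_force"])
E
python3 arc.py 605.5 222 -128 32
```

```text
9.75 [605.73262132 221.782314   106.31566783] [-3.14147737e+00  1.82803777e-04 -2.35969054e+00] 15.762677728968995 [ 0.70027386 -0.42233301  0.30446915]
0.52, -0.56 | 0.48, -0.60 | 0.44, -0.63 | 0.39, -0.66 | 0.35, -0.69 | 0.30, -0.71 | 0.25, -0.73 | 0.20, -0.74 | 0.14, -0.76 | 0.09, -0.76 | 0.04, -0.77 | -0.02, -0.77 | -0.07, -0.77 | -0.12, -0.76 | -0.18, -0.75 | -0.23, -0.74 | -0.28, -0.72 | -0.33, -0.70 | -0.38, -0.67 | -0.42, -0.64 | -0.46, -0.61 | -0.51, -0.58 | -0.55, -0.54 | -0.58, -0.50 | -0.62, -0.46 | -0.65, -0.42 | -0.67, -0.37 | -0.70, -0.32 | -0.72, -0.27 | -0.74, -0.22 | -0.75, -0.17 | -0.76, -0.12 | step rad -0.06981317007977318 end [540.46250926  34.67909629]
```

>>> {"op": "jog_arm", "data": {
  "rows": [0,0,0,0,0,0,1,0,0,0,0,0,0,1,0,0,0,0,0,0,1]
}}

```text
clock: 10.0
eef_pos: [605.8, 221.8, 106.3]
eef_rot: [-3.141, 0.0, -2.36]
wrist_force: [-1.0, -0.5, 2.6]
finger_gap: 13.4
finger_force: 25.0
```

>>> {"op": "jog_arm", "data": {
  "rows": [0.52,-0.56,0,0,0,-0.0698,1,0.48,-0.6,0,0,0,-0.0698,1,0.44,-0.63,0,0,0,-0.0698,1,0.39,-0.66,0,0,0,-0.0698,1]
}}

```text
clock: 10.33
eef_pos: [624.5, 197.4, 106.3]
eef_rot: [3.142, 0.001, -2.642]
wrist_force: [1.4, 2.2, 1.1]
finger_gap: 13.3
finger_force: 25.0
```

Gripped, and the table is turning with low forces, so I'll continue.

>>> {"op": "jog_arm", "data": {
  "rows": [0.35,-0.69,0,0,0,-0.0698,1,0.3,-0.71,0,0,0,-0.0698,1,0.25,-0.73,0,0,0,-0.0698,1,0.2,-0.74,0,0,0,-0.0698,1,0.14,-0.76,0,0,0,-0.0698,1,0.09,-0.76,0,0,0,-0.0698,1,0.04,-0.77,0,0,0,-0.0698,1,-0.02,-0.77,0,0,0,-0.0698,1,-0.07,-0.77,0,0,0,-0.0698,1,-0.12,-0.76,0,0,0,-0.0698,1,-0.18,-0.75,0,0,0,-0.0698,1,-0.23,-0.74,0,0,0,-0.0698,1,-0.28,-0.72,0,0,0,-0.0698,1,-0.33,-0.7,0,0,0,-0.0698,1]
}}

```text
clock: 11.5
eef_pos: [626.0, 93.0, 106.3]
eef_rot: [3.141, 0.002, 2.663]
wrist_force: [5.7, -0.7, -0.6]
finger_gap: 13.5
finger_force: 25.0
```

>>> {"op": "jog_arm", "data": {
  "rows": [-0.38,-0.67,0,0,0,-0.0698,1,-0.42,-0.64,0,0,0,-0.0698,1,-0.46,-0.61,0,0,0,-0.0698,1,-0.51,-0.58,0,0,0,-0.0698,1,-0.55,-0.54,0,0,0,-0.0698,1,-0.58,-0.5,0,0,0,-0.0698,1,-0.62,-0.46,0,0,0,-0.0698,1,-0.65,-0.42,0,0,0,-0.0698,1,-0.67,-0.37,0,0,0,-0.0698,1,-0.7,-0.32,0,0,0,-0.0698,1,-0.72,-0.27,0,0,0,-0.0698,1,-0.74,-0.22,0,0,0,-0.0698,1,0,0,0,0,0,0,1,0,0,0,0,0,0,1]
}}

```text
clock: 12.67
eef_pos: [555.5, 37.8, 106.3]
eef_rot: [3.141, -0.0, 1.831]
wrist_force: [1.4, 2.8, -0.1]
finger_gap: 13.5
finger_force: 25.0
```

Run:
```python
from h import *
p,X=cloud("top");c=p[190:380,300:480]
cv2.imwrite("pics/c4.png",cv2.resize(c,None,fx=3.1,fy=3.1,interpolation=cv2.INTER_CUBIC))
A=np.array([527.3,144.2]);s=manip.read_state();h=s["eef_pos"][:2]-A
print(s["eef_pos"],s["eef_rot"],np.hypot(*h),np.degrees(np.arctan2(h[1],h[0])),s["wrist_force"])
z=X[...,2];m=(z>109)&(z<122)&(np.hypot(X[...,0]-A[0],X[...,1]-A[1])<90)
n,l,st,ce=cv2.connectedComponentsWithStats(m.astype(np.uint8));k=1+st[1:,4].argmax()
P=X[l==k][:,:2]-A;print(len(P),cv2.minAreaRect(P.astype(np.float32)))
```

```text
[555.74695159  37.8563053  106.28738224] [ 3.14106530e+00 -2.57633505e-04  1.83193549e+00] 110.08274368625294 -75.02400881709261 [0.21371778 4.52205527 1.50444558]
3042 ((0.844940185546875, -0.23271942138671875), (99.96467590332031, 130.56004333496094), 13.627161026000977)
```

View pics/c4.png

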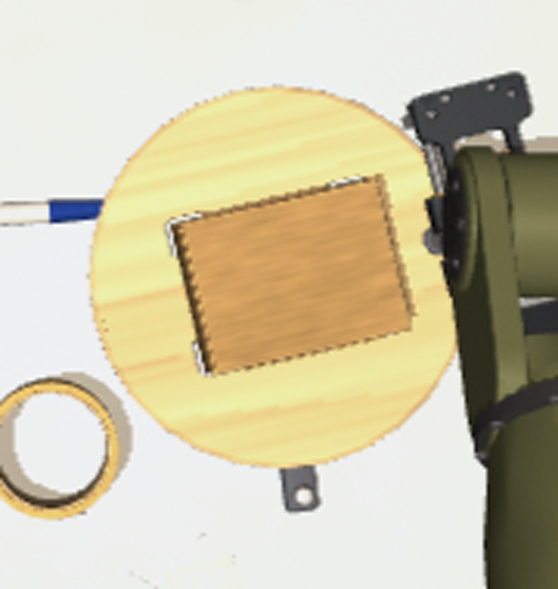

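```bash
cat > ang.py <<'E'
from h import *
P=[cv2.GaussianBlur(manip.camera("top")[0],(3,3),0) for _ in range(2)]
p=np.mean(P,0).astype(np.uint8)
hsv=cv2.cvtColor(p,cv2.COLOR_BGR2HSV);H,S,V=cv2.split(hsv)
# carton top: darker brown than disc
m=((V<205)&(S>80)).astype(np.uint8);r=np.zeros_like(m);cv2.circle(r,(391,279),48,1,-1);m&=r
m=cv2.morphologyEx(m,cv2.MORPH_OPEN,np.ones((3,3)))
c=max(cv2.findContours(m,0,1)[0],key=cv2.contourArea)[:,0].astype(float)
W=np.array([ray("top",u,v,117)[:2] for u,v in c])
box=cv2.minAreaRect(W.astype(np.float32));b=cv2.boxPoints(box);print("carton",box)
# refine by line fit on each side
for i in range(4):
    a,e=b[i],b[(i+1)%4];L=np.linalg.norm(e-a);t=(e-a)/L;n=np.array([-t[1],t[0]])
    q=W-a;k=(abs(q@n)<4)&(q@t>10)&(q@t<L-10)
    vx,vy,_,_=cv2.fitLine(W[k].astype(np.float32),cv2.DIST_HUBER,0,.01,.01).ravel();print(" side %.0f n=%d ang %.2f"%(L,k.sum(),(np.degrees(np.arctan2(vy,vx))+45)%90-45))
# pointer: dark tab
g=cv2.cvtColor(p,cv2.COLOR_BGR2GRAY)
m=(g<150).astype(np.uint8);m[:342]=0;m[362:]=0;m[:,:385]=0;m[:,408:]=0
c=max(cv2.findContours(m,0,1)[0],key=cv2.contourArea)[:,0].astype(float)
W=np.array([ray("top",u,v,12)[:2] for u,v in c])
for y0 in(0,1):
    lat=W[:,1];mid=np.median(lat);x=W[:,0];k=((lat>mid+4) if y0 else (lat<mid-4))&(x<x.max()-4)&(x>x.min()+6)
    vx,vy,cx,cy=cv2.fitLine(W[k].astype(np.float32),cv2.DIST_HUBER,0,.01,.01).ravel();print("ptr edge",k.sum(),np.degrees(np.arctan(vy/vx)),cx,cy)
# bright pin inside the tab
roi=g[344:356,391:404].astype(float);print(roi.astype(int))
w=np.clip(roi-90,0,None)
E
python3 ang.py
python3 - <<'E'
import numpy as np
a=np.array([605.75,221.8]);b=np.array([555.75,37.86]);m=(a+b)/2;d=b-a;L=np.hypot(*d);n=np.array([d[1],-d[0]])/L
print(m+n*np.sqrt(110**2-L*L/4), m+n*np.sqrt(110**2-L*L/4)-0)
E
```

```text
carton ((539.5130615234375, 110.44406127929688), (87.08065032958984, 64.97527313232422), 14.183489799499512)
 side 65 n=1 ang 6.20
 side 87 n=33 ang 13.77
[527.75034134 144.23677902] [527.75034134 144.23677902]Traceback (most recent call last):
  File "ang.py", line 15, in <module>
    vx,vy,_,_=cv2.fitLine(W[k].astype(np.float32),cv2.DIST_HUBER,0,.01,.01).ravel();print(" side %.0f n=%d ang %.2f"%(L,k.sum(),(np.degrees(np.arctan2(vy,vx))+45)%90-45))
              ~~~~~~~~~~~^^^^^^^^^^^^^^^^^^^^^^^^^^^^^^^^^^^^^^^^^^^^^^^^^^
cv2.error: OpenCV(4.12.0) /io/opencv/modules/imgproc/src/linefit.cpp:50: error: (-215:Assertion failed) count > 0 in function 'fitLine2D_wods'
```

```bash
python3 - <<'E'
s=open("ang.py").read()
a=s.index("hsv=");b=s.index("c=max(")
s=s[:a]+'''_,X=cloud("top");z=X[...,2];m=((z>107)&(z<123)&(np.hypot(X[...,0]-527.7,X[...,1]-144.2)<88)).astype(np.uint8)
m=cv2.morphologyEx(m,cv2.MORPH_OPEN,np.ones((3,3)))
'''+s[b:]
open("ang.py","w").write(s)
E
python3 ang.py
```

```text
carton ((528.016845703125, 144.7109375), (99.93426513671875, 129.5843505859375), 13.671564102172852)
 side 130 n=55 ang 13.84
 side 100 n=42 ang 13.55
 side 130 n=57 ang 13.64
 side 100 n=41 ang 13.56
ptr edge 8 8.563945 381.98102 116.445435
ptr edge 8 8.615124 381.73047 137.73363
[[113 102 112 113 111 109 108 107 104 101 115 169 221]
 [116 100 112 112 110 106 103 100 100  99 114 167 220]
 [120 100 111 110 106 104 102  96  93  95 113 167 220]
 [126 101 109 109 109 126 140 134 117 102 112 165 219]
 [133 103 107 111 133 175 201 199 172 129 118 163 218]
 [141 106 105 117 158 211 234 231 206 155 123 156 212]
 [150 108 104 121 164 216 237 233 211 162 121 139 195]
 [160 110 103 118 148 190 215 215 193 148 113 126 180]
 [171 114 102 113 124 145 165 170 152 122 108 132 186]
 [187 124 102 107 108 111 118 122 118 113 127 167 212]
 [209 158 127 123 123 125 130 135 141 152 178 212 232]
 [229 206 184 178 179 187 196 201 205 211 223 234 238]]
```

Run:
```python
from h import *
p=cv2.imread("pics/top0.png");g=cv2.cvtColor(p,cv2.COLOR_BGR2GRAY)
w=np.clip(g[346:354,394:402].astype(float)-125,0,None);v,u=np.mgrid[346:354,394:402];u0,v0=(u*w).sum()/w.sum(),(v*w).sum()/w.sum()
q=ray("top",u0,v0,26)[:2];print("pin",u0,v0,q)
for A in([527.3,144.2],[527.75,144.24],[528,144.7]):
    r=q-A;print(A,np.hypot(*r),np.degrees(np.arctan2(-r[1],-r[0])))
# disc edge refit now: yellow mask contour of disc in fresh image
p2=manip.camera("top")[0]
for im in(p,p2):
    hsv=cv2.cvtColor(im,cv2.COLOR_BGR2HSV);m=((hsv[...,1]>60)).astype(np.uint8)
    m[:,:320]=0;m[:,460:]=0;m[:205]=0;m[350:]=0
    c=max(cv2.findContours(m,0,1)[0],key=cv2.contourArea)[:,0]
    W=np.array([ray("top",a,b,36)[:2] for a,b in c]);d=np.hypot(*(W-[527.5,144.3]).T);k=abs(d-130)<4;W=W[k]
    for _ in range(3):
        x=np.linalg.lstsq(np.c_[2*W,np.ones(len(W))],(W**2).sum(1),rcond=None)[0];rr=np.sqrt(x[2]+x[0]**2+x[1]**2);e=np.hypot(*(W-x[:2]).T)-rr;W=W[abs(e)<1.5]
    print("disc",x[:2],rr,len(W))
# initial carton end edges: depth component near rim, ends (lateral +-65)
_,X=cloud("top",p,np.load("pics/top0.npy"));a=np.radians(135);R=np.array([[np.cos(a),np.sin(a)],[-np.sin(a),np.cos(a)]])
q=(X[...,:2]-[527.7,144.3])@R.T;z=X[...,2]
m=((z>100)&(abs(q[...,1])<75)&(abs(q[...,0])<52)).astype(np.uint8)
c=max(cv2.findContours(m,0,1)[0],key=cv2.contourArea)[:,0]
W=np.array([ray("top",a,b,111)[:2] for a,b in c]);Q=(W-[527.7,144.3])@R.T
for s in(1,-1):
    k=(abs(Q[:,0])<38)&(s*Q[:,1]>58);f=np.polyfit(Q[k,0],Q[k,1],1);print("end",k.sum(),"carton ang",135+np.degrees(np.arctan(f[0])),f[1])
```

```text
pin 397.516567083107 349.70505160239003 [378.83294362 126.28403725]
[527.3, 144.2] 149.5441357991393 6.8807821657860515
[527.75, 144.24] 149.99568753692554 6.875358075138997
[528, 144.7] 150.29956218697066 7.038045478126099
disc [528.0388353  144.63841356] 128.00173494316772 341
disc [527.95789878 144.55588875] 127.97362746881973 282
end 27 carton ang 135.31495336019844 64.8375671274091
end 27 carton ang 135.5615515321222 -64.56244762685128
```

>>> {"op": "jog_arm", "data": {
  "rows": [-0.44,-0.11,0,0,0,-0.0407,1,-0.44,-0.09,0,0,0,-0.0407,1,-0.44,-0.06,0,0,0,-0.0407,1,0,0,0,0,0,0,1,0,0,0,0,0,0,1]
}}

```text
clock: 13.43
eef_pos: [542.2, 35.4, 106.3]
eef_rot: [3.141, -0.001, 1.708]
wrist_force: [1.1, 6.2, 2.2]
finger_gap: 13.4
finger_force: 25.0
```

```bash
cat >> ang.py <<'E'
s=manip.read_state();h=s["eef_pos"][:2]-[528,144.6];print("handle->carton",np.degrees(np.arctan2(h[1],h[0]))+90,np.hypot(*h),s["wrist_force"],s["finger_gap"])
q=cv2.resize(p[190:380,300:480],None,fx=3.1,fy=3.1,interpolation=cv2.INTER_CUBIC);cv2.imwrite("pics/c5.png",q)
# scene view: label-side / opposite edges using depth of carton top
_,Y=cloud("scene");k=(abs(Y[...,2]-117)<6)&(np.hypot(Y[...,0]-528,Y[...,1]-144.6)<88)
m=cv2.morphologyEx(k.astype(np.uint8),cv2.MORPH_OPEN,np.ones((3,3)));print("scene rect",m.sum(),cv2.minAreaRect(Y[m>0][:,:2].astype(np.float32)))
E
python3 ang.py | grep -v '\['; python3 ang.py | grep -E 'handle|scene|carton'
```

```text
carton ((528.1351318359375, 144.9208984375), (99.50041961669922, 129.74832153320312), 6.705758094787598)
 side 130 n=57 ang 6.57
 side 100 n=44 ang 6.88
 side 130 n=57 ang 6.77
 side 100 n=43 ang 6.58
ptr edge 8 8.563945 381.98102 116.445435
ptr edge 8 8.615124 381.73047 137.73363
scene rect 1439 ((527.6141967773438, 142.7633056640625), (99.13826751708984, 133.69883728027344), 6.597240447998047)
carton ((528.1668701171875, 144.92083740234375), (99.42688751220703, 129.75521850585938), 6.69621467590332)
handle->carton 7.50163228265103 110.17650885070006 [0.36417356 6.53743174 2.92780323] 13.44716999580174
scene rect 1443 ((527.5701293945312, 144.78799438476562), (98.498291015625, 132.3720245361328), 6.041308879852295)
```

View pics/c5.png

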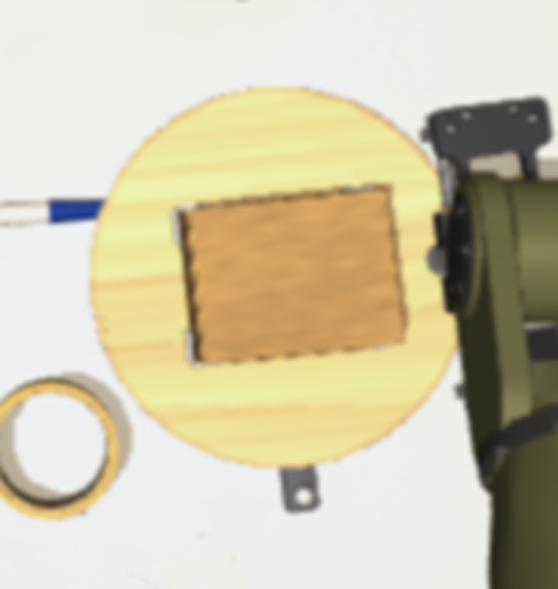

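The image shows the carton's near long side square to the pointer at (300,490). The flaps are shut, and the carton angle is 6.7–7.5° against 7.0° for the pin. I'm handing it in.

```bash
python3 -c "
from cell import manip
print(manip.sign_off())"
```

```text
the job is handed in; nothing more can be done
None
```

I folded the short flap flat, then the long flap over it, turned the label to face the pointer (within about 0.5° by my measurements), and handed the job in at about 14 s with the gripper still closed on the handle.

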